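Select third feed speed on the thickness sander

TASK

The feed lever of the bench sander stands somewhere along the left leg of its H-shaped gate. Push it with shut fingertips to the crossbar of the H, across to the right leg, then forward (away from you) fully home into the third slot, the far right one with three rivets beside it. Only push: do not take the lever between the fingers, leave the glue bottle, the screwdriver and the steel cup where they are, and move the hand clear at the end.

Things in the scene. Friction and masses are not known exactly. Their poses are not given: they have to be found in the camera images.
- machine: Fixed grey bench drum sander. Origin: on the bench under the centre of its gearbox (170 x 170 mm, 112 high, H-gate in its steel top plate). x forward, away from the operator; y left; z up; yaw up to +-0.3 rad. To its left: feed bed, x +-182 mm, y 85 to 395, 80 high; on it the drum hood, x +-75, y 115 to 385, top at 195; then a motor to y 490.
- gate (a point): Centre of the H, on the plate's top, 112 mm above the bench; axes as machine. The legs run along x at y = +-22 mm and end at x = +-34 mm; the crossbar at x = 0 joins them. Slots 18 to 19 mm wide, stem 12 mm thick. Black rivets beside the slots count them: 1 far left, 2 near left, 3 far right, 4 near right.
- knob (a point): Centre of the lever's black ball knob, 44 mm across, on a steel stem 12 mm thick (z axis up the stem), 182 mm from a pivot that lies 20 mm above machine's origin. In machine axes, f = lever_fore, s = lever_side, mm: x = 182 cos s sin f, y = -182 sin s, z = 20 + 182 cos s cos f. A 22 mm thick collar, 12 high, sits under the ball.
- lever_fore (a joint): Lever's lean along x of machine, rad: -0.28 fully back (to the operator), 0 in the crossbar, +0.28 fully forward. Friction holds it where it is left; about 3 N at the knob moves it. It can pass across only within about +-0.035 of 0. It starts anywhere from back to forward.
- lever_side (a joint): Lean of the lever sideways, rad: -0.24 in the left leg (y +), +0.24 in the right leg (y -). Same friction. Held within about 0.03 rad of either end while the lever is out of the crossbar. At the start it is in the left leg.
- glue: White glue bottle with a thin green nozzle, 54 mm in diameter, 160 mm high, loose, standing on the bench to the right of the gearbox. Origin: centre of its underside. Not to be moved.
- tin: Open steel cup, 64 mm across the rim, 70 mm high, loose, standing on the bench beyond the gearbox. Origin: centre of its underside. Not to be moved.
- screwdriver: Screwdriver with a wooden handle, 200 mm long, loose, lying on the bench to the right and in front of the gearbox. Origin: underside, near its middle. Not to be moved.

How it is judged (in metres and radians):
On the way, in this order (a step that is already met when the one before it is completed fails the run):
1. the lever has gone across into the right leg, at the crossbar (value of joint lever_side above 0.19 rad and value of joint lever_fore below 0.12 rad), for 0.1 s.
2. the lever is fully forward in the third slot (value of joint lever_side above 0.18 rad and value of joint lever_fore above 0.24 rad), for 0.2 s.
At the end, for the whole second after the job is handed in: The lever rests in the third slot: leaned to the right by more than 0.18 rad and forward by more than 0.24 rad (the stop is at 0.28; 0.04 rad is 7 mm at the knob), and the bottle, cup and screwdriver lie within 20 mm of where they were (all of step 2 and velocity of joint lever_fore between -0.05 and 0.05 rad/s and distance of each of glue, tin, screwdriver from where it was at the start of the episode below 0.02 m and angle between glue's own z axis and vertical below 0.2 rad); the robot touches nothing.
It fails at once if the knob or stem is taken between the fingers (x of the grasp point in the frame of knob between -0.01 and 0.01 m and y of the grasp point in the frame of knob between -0.01 and 0.01 m and z of the grasp point in the frame of knob between -0.09 and 0.03 m).
It fails at once if the bottle, cup or screwdriver is moved or lifted by more than 20 mm, or the bottle is tipped (distance of any of glue, tin, screwdriver from where it was at the start of the episode above 0.02 m or angle between glue's own z axis and vertical above 0.3 rad).
It also fails if it takes over 48 s, if anything falls off the work surface, if the arm or the gripper's body presses on something with over 40 N, if the wrist force passes 120 N, or if a joint passes its speed limit or range.

ROBOT

A 6-joint arm with a two-finger parallel gripper is mounted at the origin on the work surface. World frame = base frame: x ahead of the robot, y to its left, z up, the work surface at z = 0. Lengths are in mm, angles in degrees, forces in N, time in s.
With the tool pointing down it reaches from about 275 to 825 mm from the base axis. Payload 4.9 kg.
Tool frame: the origin (TCP) lies midway between the tips of the shut fingers; the grasp point (between the pads) lies 19 mm behind it; x points along the fingers, z is the direction in which the jaws open and shut, and the axes are right-handed (so a half turn about x gives the same grasp; the last joint's range is limited). The gripper opens to 85 mm and grips with 20 to 120 N. Pads are 22 mm wide; open, the fingers measure 114 mm over their backs; the gripper's body (76 mm by 85 mm) begins 54 mm behind the grasp point. The pads swing forward as they close: fully open they stand 13 mm farther back than shut.
Start: joints at [58.316, 18.69, -11.035, 60.275, 0, 82.311], TCP at [223.662, 502.488, 231.281] pointing down, gripper open.
Joint ranges: [-152.03, 152.03], [-55.5, 102.48], [-74.3, 77.21], [-110.64, 120.58], [-84.22, 78.4], [-180, 180]. Speed limits (degrees/s): [147.25, 147.25, 180, 180, 180, 180].

INTERFACE

Orientations are given as a 3x3 rotation matrix whose columns are the frame's x, y, z axes.
In Python, from station import * gives the robot as it stands.
- The arm moves only by the tool arm_command, never from a script. Its argument "moves" is a list of rows, each an object of numbers: "tx", "ty", "tz": the shift along the tool's x, y, z in mm; "yaw": the turn about the tool's x in degrees; "fingers": the finger opening in mm, from 0 to 85.4. In form: [{"tx": .., "ty": .., "tz": .., "yaw": .., "fingers": ..}, ...]. A call has exactly 8 rows; each row is the pose to reach, as a shift and turn from the pose measured when the call began, along the tool's axes at that moment; what a row does not reach only later rows make up. A row lasts 1/12 s, in which the tool goes at most 41.7 mm and 7.16 degrees, less where a joint would pass 70% of its speed; a pose out of reach is approached as far as the arm can. A call with a gripper value outside its range is refused whole. The fingers move at their own pace and stop on an object; "force" is the grip in N (left out, the last holds). Time passes only in rows, so rows that repeat a pose let the fingers close, or fill a call up. It gives the time, the measured TCP pose, the force and the opening at its end, in the units of the state.
- observe(): the state, without advancing time (a new reading comes with each control period).
- read_camera(name): name is "scene" or "top" or "wrist"; returns a dict with "image" (400x640x3 uint8, blue, green, red), "z_map" (400x640 float32, mm along the optical axis (not along the pixel's ray), 0 where there is no reading), "mtx" (3x3 intrinsics, pixels), "origin" and "orientation" of the camera in the world. Camera axes: x right, y down, z forward; pixel columns grow to the right and rows downward; lengths in mm; the calibration is good to about 2 mm. A picture is of the moment at which its call begins.
- hand_in(): hands the job in, once; it reports no verdict.
Trained networks look in a picture, given as the dict that the camera call returned (one of the last four; its "shot" number tells which), for a name from the list of things; names that differ only in an ending like _2 or _b are one class to them, and where a whole thing is asked for, a point or a joint stands for the part that bears it (a point fixed in the world has none). Each returns a list of dicts, best first, with "p" (0 to 1); they miss things now and then, are a little off and sometimes report something else, mostly with a low value. They report only what shows in the picture. A call takes as long as a camera call.
- masks_of(picture, query): "region" (400x640 bool, what is visible of it) and "rect" ([left, top, width, height] in pixels, round what is visible of it).
The state is a dict: "clock": time; "joint_pos": joint angles; "dq": joint speeds; "effort": joint torques, N m; "ee_pos": TCP position; "orientation": TCP orientation; "force": force on the tool from outside, world axes, zero at the start; "ft_torque": the same for the moment, N m; "opening": finger opening in mm.
Only numpy, scipy, OpenCV 4.12 (cv2) and the standard library are available. Lean on these libraries where they do the work, as an engineer would, in place of code of your own. Each camera call takes 0.05 s, during which the arm holds its last target.

## Working session

There is one attempt and no reset: what is moved stays moved. The work goes in short steps, Python scripts to look and compute and a tool call to move; the robot and the scene stay as the last step left them, time stands still between calls to the robot, and variables do not carry over. Pictures are saved under pics/ and viewed, and the job is handed in when it is done.

Besides the shell and the picture viewer there is one more tool, called after "Call:" as name([rows], argument=value, ...), one row to a line, values as JSON. arm_command: Moves the arm, as the interface text tells. Its arguments: {"type":"object","properties":{"moves":{"type":"array"},"force":{"type":"number"}},"required":["moves"]}

```bash
mkdir -p pics; ls; cat > h.py <<'E'
from station import *
import numpy as np, cv2
def world(c,u,v,d=None):
    K=np.array(c["mtx"]);d=c["z_map"][int(v),int(u)] if d is None else d
    p=np.array([(u-K[0,2])/K[0,0]*d,(v-K[1,2])/K[1,1]*d,d])
    return np.array(c["orientation"]).reshape(3,3)@p+np.array(c["origin"])
def proj(c,P):
    K=np.array(c["mtx"]);p=np.array(c["orientation"]).reshape(3,3).T@(np.array(P)-np.array(c["origin"]))
    q=K@p;return q[:2]/q[2]
def cloud(c,m):
    v,u=np.nonzero(m&(c["z_map"]>0));K=np.array(c["mtx"]);d=c["z_map"][v,u]
    p=np.stack([(u-K[0,2])/K[0,0]*d,(v-K[1,2])/K[1,1]*d,d])
    return (np.array(c["orientation"]).reshape(3,3)@p).T+np.array(c["origin"])
E
python3 - <<'E'
from h import *
s=observe();print({k:np.round(s[k],2) if k!='x' else 0 for k in s})
for n in ["scene","top"]:
    c=read_camera(n);cv2.imwrite(f"pics/{n}0.png",c["image"])
    print(n,c["origin"],c["orientation"],c["mtx"])
    for q in ["machine","knob","glue","tin","screwdriver"]:
        for r in masks_of(c,q)[:2]:
            P=cloud(c,r["region"])
            print(q,round(r["p"],2),r["rect"],np.round(np.median(P,0)),np.round(P.min(0)),np.round(P.max(0)))
E
```

```text
pics
{'clock': np.float64(0.0), 'joint_pos': array([ 58.32,  18.73, -11.09,  60.28,   0.  ,  82.31]), 'dq': array([-0.03,  0.03, -0.1 , -0.07,  0.05,  0.07]), 'effort': array([ 0.000e+00, -4.434e+01,  2.624e+01,  2.000e-02, -0.000e+00,
        0.000e+00]), 'ee_pos': array([223.34, 501.98, 230.53]), 'orientation': array([[-0.  , -0.91,  0.41],
       [-0.  ,  0.41,  0.91],
       [-1.  ,  0.  , -0.  ]]), 'force': array([0.06, 0.46, 0.41]), 'ft_torque': array([-0.  ,  0.07, -0.04]), 'opening': np.float64(85.19)}
scene [ 951.92626044 -200.9644097   840.56149189] [[ 0.16773871  0.84593878 -0.5062127 ]
 [ 0.98571648 -0.13607596  0.0992288 ]
 [ 0.01505811 -0.51562672 -0.856681  ]] [[385.57653633   0.         310.67384899]
 [  0.         385.57653633 195.34606551]
 [  0.           0.           1.        ]]
machine 0.76 [290.4, 127.8, 256.3, 176.4] [626. 106. 102.] [ 277. -167.   -4.] [777. 481. 223.]
knob 0.7 [335.5, 165.9, 26.0, 56.2] [557. -49. 199.] [528. -69.  76.] [580. -20. 214.]
glue 0.67 [245.0, 224.3, 21.9, 38.6] [ 604. -246.   78.] [ 523. -282.   -2.] [ 618. -221.  151.]
tin 0.55 
[... 630 characters left out ...]
. 101.] [ 341. -168.   -6.] [800. 477. 225.]
knob 0.85 [271.4, 181.6, 25.2, 19.1] [542. -42. 206.] [521. -63.  76.] [579.  -6. 217.]
knob 0.61 [90.4, 105.4, 253.2, 178.0] [555. 125. 101.] [ 340. -168.   -5.] [797. 476. 225.]
glue 0.85 [364.3, 173.6, 18.7, 21.6] [ 581. -243.   82.] [ 562. -272.   -1.] [ 628. -220.  162.]
glue 0.62 [271.7, 179.6, 21.8, 19.1] [541. -40. 207.] [521. -62. 112.] [568.  -6. 217.]
tin 0.55 [312.8, 118.1, 20.6, 25.1] [ 731. -117.   30.] [ 687. -150.   -4.] [772. -85.  75.]
screwdriver 0.8 [395.2, 190.4, 10.9, 83.1] [ 433. -316.   23.] [ 381. -328.   11.] [ 575. -303.   31.]
screwdriver 0.22 [270.9, 179.7, 27.5, 20.3] [542. -42. 206.] [521. -63.  76.] [580.  -6. 217.]
```

```bash
python3 - <<'E'
import cv2
a=cv2.imread("pics/top0.png")[60:300,60:440];cv2.imwrite("pics/top0z.png",cv2.resize(a,None,fx=2.1,fy=2.1,interpolation=2))
a=cv2.imread("pics/scene0.png")[110:330,210:470];cv2.imwrite("pics/scene0z.png",cv2.resize(a,None,fx=2.7,fy=2.7,interpolation=2))
E
```

```text
(no output)
```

View pics/top0z.png

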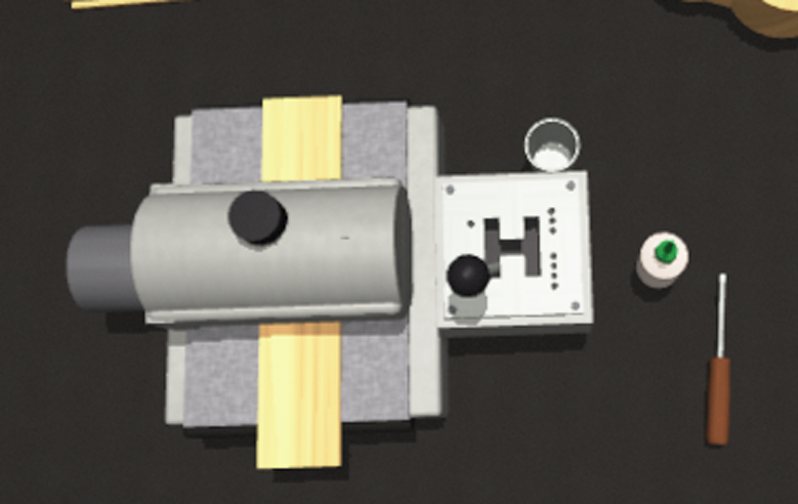

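View pics/scene0z.png

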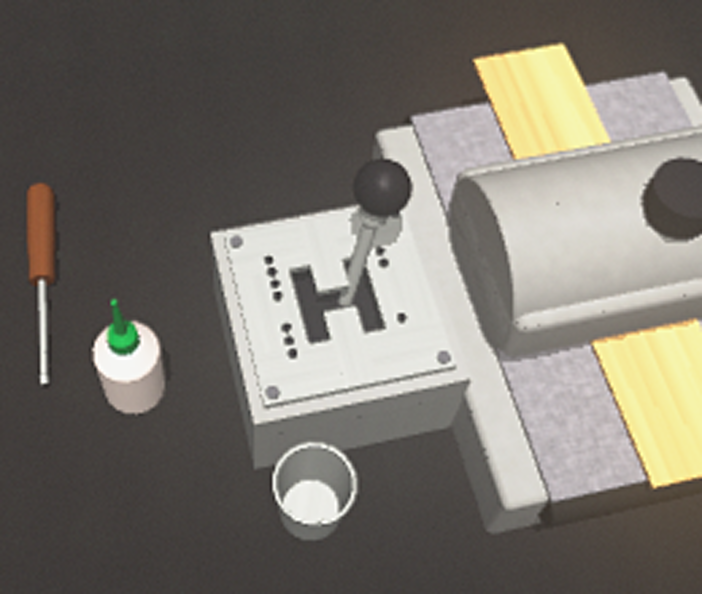

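The top view shows the lever leaning back in the left leg: the knob is at zoomed (467,275) and the centre of the H at (512,247). The cup stands beyond the gearbox, and the bottle and screwdriver are to the right. Next I fit the plate and the ball.

```bash
cat > fit.py <<'E'
from h import *
from scipy.optimize import least_squares
def plate(c):
    P=cloud(c,np.ones((400,640),bool))
    return P
def ball(c):
    m=None
    for r in masks_of(c,"knob"):
        if max(r["rect"][2:])<90: m=r["region"];break
    if m is None: return None
    m=m&(c["image"].max(2)<75)
    P=cloud(c,m);P=P[P[:,2]>175]
    f=lambda q:np.linalg.norm(P-q,axis=1)-22
    return least_squares(f,np.median(P,0)-[0,0,15],loss="soft_l1").x
def lever(k,o,yaw):
    d=np.array(k)-np.array([o[0],o[1],20]);c,s=np.cos(yaw),np.sin(yaw)
    x=c*d[0]+s*d[1];y=-s*d[0]+c*d[1]
    return np.arctan2(x,d[2]),np.arcsin(np.clip(-y/np.linalg.norm(d),-1,1)),np.linalg.norm(d)
E
python3 - <<'E'
from fit import *
for n in ["top","scene"]:
    c=read_camera(n);P=plate(c)
    Q=P[(abs(P[:,2]-112)<6)&(P[:,1]<35)&(P[:,1]>-200)&(P[:,0]>430)&(P[:,0]<700)]
    r=cv2.minAreaRect(Q[:,:2].astype(np.float32));print(n,r,np.median(Q[:,2]),len(Q))
    print(np.round(cv2.boxPoints(r)))
    print("ball",ball(c))
    # H: dark pixels
    g=c["image"].max(2)
    for off in [0]:
        K=c
    m=np.zeros((400,640),bool)
    b=[proj(c,[x,y,112]) for x in(535,620) for y in (-125,-45)]
    print(np.round(b))
E
```

```text
top ((587.3649291992188, -61.905067443847656), (169.37486267089844, 199.90171813964844), 2.8851420879364014) 112.02408631328058 3506
[[ 498.   34.]
 [ 508. -166.]
 [ 677. -157.]
 [ 667.   42.]]
ball [542.72937843 -38.03773543 191.93569221]
[[323. 201.]
 [288. 200.]
 [324. 164.]
 [290. 164.]]
scene ((594.0274658203125, -62.13468933105469), (192.01651000976562, 171.4429931640625), 88.56661987304688) 111.46171184935162 3900
[[ 506. -156.]
 [ 677. -160.]
 [ 682.   32.]
 [ 511.   36.]]
ball [543.46406936 -38.78809004 191.01310197]
[[308. 201.]
 [344. 196.]
 [315. 236.]
 [352. 231.]]
```

```bash
python3 - <<'E'
from fit import *
ims=[]
for n in ["top","scene"]:
    c=read_camera(n);P=plate(c)
    Q=P[(abs(P[:,2]-112)<4)&(P[:,1]<5)&(P[:,1]>-200)&(P[:,0]>430)&(P[:,0]<700)]
    r=cv2.minAreaRect(Q[:,:2].astype(np.float32));print(n,r);print(np.round(cv2.boxPoints(r)))
    # rectify: world x 490..690 (up), y 40..-180 (right), 2.5 px/mm
    s=2.5
    W=np.array([[690,40],[690,-180],[480,-180],[480,40]],float)
    src=np.array([proj(c,[*w,112]) for w in W],np.float32)
    dst=np.array([[(40-w[1])*s,(690-w[0])*s] for w in W],np.float32)
    im=cv2.warpPerspective(c["image"],cv2.getPerspectiveTransform(src,dst),(550,525))
    cv2.imwrite(f"pics/rect_{n}.png",im)
E
```

```text
top ((588.6373901367188, -78.25697326660156), (164.43751525878906, 165.6098175048828), 2.4200429916381836)
[[ 503.    1.]
 [ 510. -164.]
 [ 674. -158.]
 [ 667.    8.]]
scene ((589.7582397460938, -77.53958129882812), (152.4535675048828, 150.50177001953125), 3.0692198276519775)
[[ 510.   -6.]
 [ 518. -157.]
 [ 670. -149.]
 [ 662.    2.]]
```

View pics/rect_top.png

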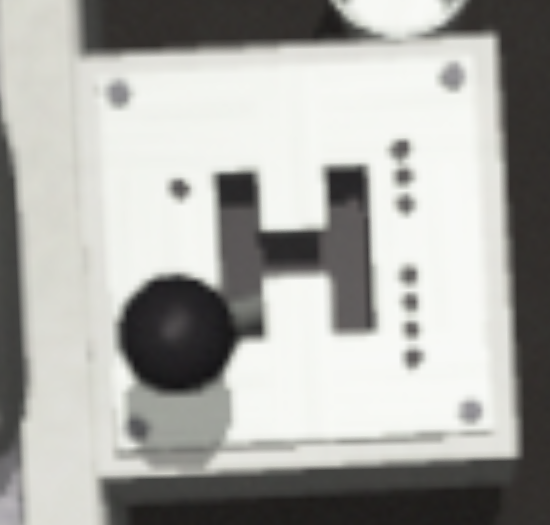

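View pics/rect_scene.png

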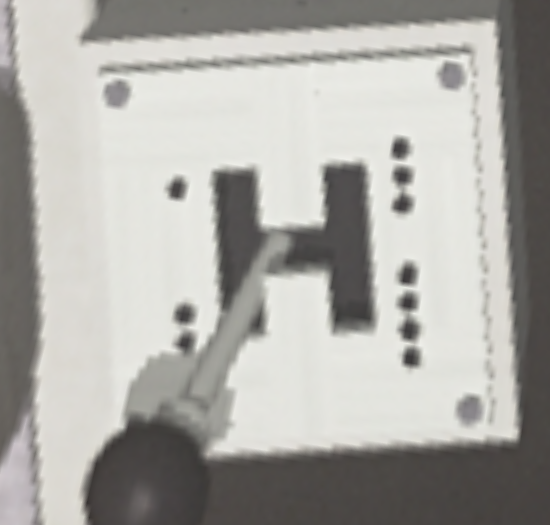

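Both views agree: the gate centre is at (589.5, -78), yaw is about 0.052 rad, and the lever is at f≈-0.25, s≈-0.23. I'll write a helper that gives tool shifts from machine-frame targets, then start moving.

```bash
cat > go.py <<'E'
from fit import *
O=np.array([589.4,-78.0]);YAW=0.052
Rm=np.array([[np.cos(YAW),-np.sin(YAW)],[np.sin(YAW),np.cos(YAW)]])
def tgt(mx,my,z):
    s=observe();R=np.array(s["orientation"]).reshape(3,3);p=np.array(s["ee_pos"])
    t=R.T@(np.array([*(O+Rm@[mx,my]),z])-p)
    ang=np.degrees(np.arctan2(R[1,2],R[0,2]))
    m=Rm.T@(p[:2]-O)
    print("now m",np.round(m,1),"z",round(p[2],1),"F",np.round(s["force"],1),"shift",np.round(t,1),"yaw cmd",round(ang-(90+np.degrees(YAW)),1),"t",s["clock"],"op",round(float(s["opening"]),1))
def look(n="top",name=None):
    c=read_camera(n);b=ball(c)
    if b is not None:
        k=Rm.T@(b[:2]-O);f,s,L=lever(b,O,YAW);print(n,"ball m",np.round(k,1),round(b[2],1),"f %.3f s %.3f L %.0f"%(f,s,L))
    if name: cv2.imwrite("pics/"+name,c["image"])
    return c
if __name__=="__main__":
    import sys
    a=sys.argv
    if len(a)>4: 
        for n in a[4].split(","): look(n, a[5]+n+".png" if len(a)>5 else None)
    tgt(*map(float,a[1:4]))
E
python3 go.py -92 42 232 top,scene
```

```text
top ball m [-44.5  42.3] 191.6 f -0.254 s -0.234 L 182
scene ball m [-43.9  41.5] 191.1 f -0.251 s -0.231 L 181
now m [-335.1  598.7] z 231.3 F [ 0.7  0.1 -0.4] shift [  -0.7 -469.1 -385.8] yaw cmd -27.0 t 1.1 op 85.1
```

Call:
arm_command([
  {"tx": -1,"ty": -30,"tz": -25,"yaw": -4,"fingers": 0},
  {"tx": -1,"ty": -60,"tz": -50,"yaw": -8,"fingers": 0},
  {"tx": -1,"ty": -90,"tz": -74,"yaw": -12,"fingers": 0},
  {"tx": -1,"ty": -120,"tz": -98,"yaw": -16,"fingers": 0},
  {"tx": -1,"ty": -150,"tz": -123,"yaw": -20,"fingers": 0},
  {"tx": -1,"ty": -180,"tz": -148,"yaw": -24,"fingers": 0},
  {"tx": -1,"ty": -210,"tz": -172,"yaw": -27,"fingers": 0},
  {"tx": -1,"ty": -235,"tz": -193,"yaw": -27,"fingers": 0},
])

```text
clock: 1.77
ee_pos: [360.7, 228.6, 232.5]
orientation: [[0.001, -0.999, -0.053], [-0.0, -0.053, 0.999], [-1.0, -0.001, -0.0]]
force: [0.3, 0.3, -0.2]
opening: 0.1
```

```bash
python3 go.py -92 42 232
```

```text
now m [-212.5  318. ] z 232.5 F [ 0.3  0.3 -0.2] shift [   0.7 -120.1 -276.2] yaw cmd 0.1 t 1.7667 op 0.1
```

Call:
arm_command([
  {"tx": 0,"ty": -16,"tz": -37,"yaw": 0,"fingers": 0},
  {"tx": 0,"ty": -32,"tz": -74,"yaw": 0,"fingers": 0},
  {"tx": 0,"ty": -48,"tz": -111,"yaw": 0,"fingers": 0},
  {"tx": 0,"ty": -64,"tz": -148,"yaw": 0,"fingers": 0},
  {"tx": 0,"ty": -80,"tz": -185,"yaw": 0,"fingers": 0},
  {"tx": 0,"ty": -96,"tz": -222,"yaw": 0,"fingers": 0},
  {"tx": 0,"ty": -110,"tz": -255,"yaw": 0,"fingers": 0},
  {"tx": 0,"ty": -120,"tz": -276,"yaw": 0,"fingers": 0},
])

```text
clock: 2.43
ee_pos: [496.6, -44.0, 232.8]
orientation: [[0.002, -0.999, -0.051], [-0.001, -0.051, 0.999], [-1.0, -0.002, -0.001]]
force: [0.2, -0.4, 0.7]
opening: -0.0
```

```bash
python3 go.py -92 42 180 top,wrist a_
```

```text
wrist ball m [-108.2   17.8] 224.4 f -0.487 s -0.077 L 232
now m [-92.4  42. ] z 232.4 F [0.2 0.6 0.5] shift [52.4 -0.4 -0. ] yaw cmd 0.0 t 2.6333 op -0.1
```

```bash
python3 go.py -92 42 180 scene a_
```

```text
scene ball m [-43.6  41.6] 191.0 f -0.250 s -0.232 L 181
now m [-92.7  43.2] z 232.6 F [ 0.5 -0.  -0.1] shift [52.6 -0.7 -1.2] yaw cmd 0.1 t 2.7333 op -0.1
```

View pics/a_scene.png

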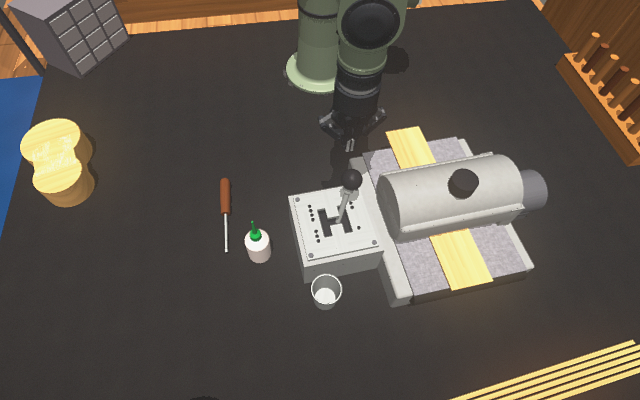

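The shut fingers are just behind the knob, at pixel (349,145), with the ball at (352,180). Next I lower them and push forward.

Call:
arm_command([
  {"tx": 27,"ty": 0,"tz": 0,"yaw": 0,"fingers": 0},
  {"tx": 52,"ty": 0,"tz": 0,"yaw": 0,"fingers": 0},
  {"tx": 52,"ty": -8,"tz": 0,"yaw": 0,"fingers": 0},
  {"tx": 52,"ty": -16,"tz": 0,"yaw": 0,"fingers": 0},
  {"tx": 52,"ty": -24,"tz": 0,"yaw": 0,"fingers": 0},
  {"tx": 52,"ty": -32,"tz": 0,"yaw": 0,"fingers": 0},
  {"tx": 52,"ty": -40,"tz": 0,"yaw": 0,"fingers": 0},
  {"tx": 52,"ty": -45,"tz": 0,"yaw": 0,"fingers": 0},
])

```text
clock: 3.4
ee_pos: [541.3, -37.3, 181.7]
orientation: [[0.002, -0.998, -0.055], [-0.0, -0.055, 0.998], [-1.0, -0.002, -0.0]]
force: [-2.3, -0.8, 2.6]
opening: -0.1
```

```bash
python3 go.py -33 42 180 scene,top b_
```

```text
scene ball m [-13.   41.8] 196.1 f -0.074 s -0.233 L 181
now m [-46.9  43.2] z 180.7 F [ 0.4  0.4 -0.1] shift [  0.8 -13.9  -1.3] yaw cmd 0.1 t 3.6 op 0.2
```

Call:
arm_command([
  {"tx": 0,"ty": -4,"tz": 0,"yaw": 0,"fingers": 0},
  {"tx": 0,"ty": -8,"tz": 0,"yaw": 0,"fingers": 0},
  {"tx": 0,"ty": -11,"tz": 0,"yaw": 0,"fingers": 0},
  {"tx": 0,"ty": -13,"tz": 0,"yaw": 0,"fingers": 0},
  {"tx": 0,"ty": -13,"tz": 0,"yaw": 0,"fingers": 0},
  {"tx": 0,"ty": -13,"tz": 0,"yaw": 0,"fingers": 0},
  {"tx": 0,"ty": -13,"tz": 0,"yaw": 0,"fingers": 0},
  {"tx": 0,"ty": -13,"tz": 0,"yaw": 0,"fingers": 0},
])

```text
clock: 4.27
ee_pos: [553.7, -36.5, 180.8]
orientation: [[0.002, -0.999, -0.055], [0.001, -0.055, 0.999], [-1.0, -0.002, 0.001]]
force: [-0.3, -0.8, -1.0]
opening: -0.1
```

```bash
python3 go.py -33 42 180 scene,top b_
```

```text
scene ball m [-0.5 41.8] 196.5 f -0.003 s -0.232 L 181
now m [-33.7  43.4] z 180.8 F [-0.4  0.1  0.1] shift [ 0.8 -0.7 -1.4] yaw cmd 0.2 t 4.4667 op 0.2
```

View pics/b_scene.png

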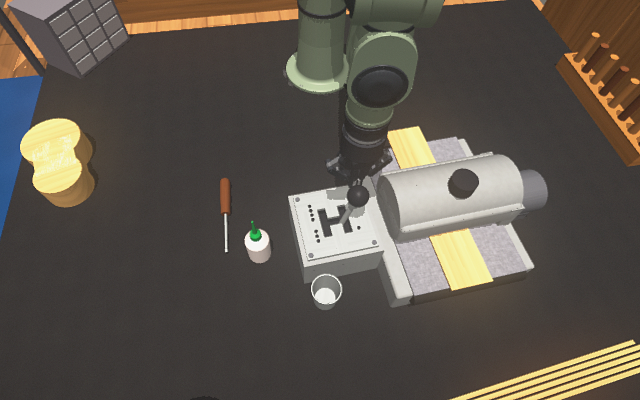

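The lever is at the crossbar: ball at (358,196), f≈-0.003. I now go around to the left side of the ball.

Call:
arm_command([
  {"tx": 0,"ty": 15,"tz": 0,"yaw": 0,"fingers": 0},
  {"tx": -38,"ty": 18,"tz": 0,"yaw": 0,"fingers": 0},
  {"tx": -58,"ty": 18,"tz": 10,"yaw": 0,"fingers": 0},
  {"tx": -58,"ty": 0,"tz": 30,"yaw": 0,"fingers": 0},
  {"tx": -58,"ty": -22,"tz": 47,"yaw": 0,"fingers": 0},
  {"tx": -58,"ty": -34,"tz": 47,"yaw": 0,"fingers": 0},
  {"tx": -58,"ty": -34,"tz": 47,"yaw": 0,"fingers": 0},
  {"tx": -58,"ty": -34,"tz": 47,"yaw": 0,"fingers": 0},
])

```text
clock: 5.13
ee_pos: [584.7, 12.5, 238.5]
orientation: [[0.001, -0.998, -0.055], [0.001, -0.055, 0.998], [-1.0, -0.001, 0.001]]
force: [-0.0, 0.2, 0.4]
opening: -0.1
```

```bash
python3 go.py 0 90 182 scene,top c_
```

```text
scene ball m [-0.5 41.7] 196.6 f -0.003 s -0.232 L 181
top ball m [-1.3 42.4] 197.7 f -0.007 s -0.234 L 183
now m [-0.8 90. ] z 238.8 F [0.4 0.3 0.1] shift [56.8 -0.7 -0.1] yaw cmd 0.1 t 5.3333 op 0.2
```

View pics/c_scene.png

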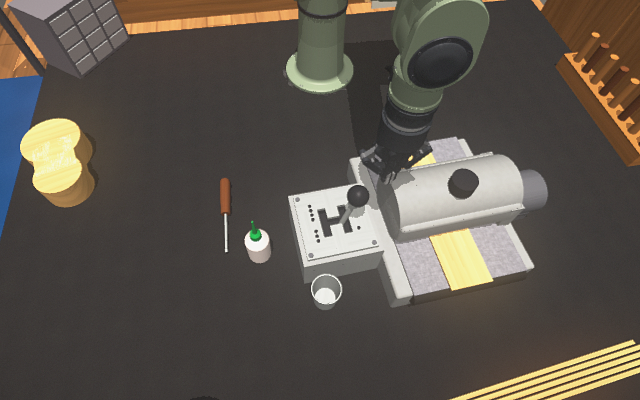

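The fingers are above the gap between the ball (358,196) and the hood. I lower them and start pushing right.

Call:
arm_command([
  {"tx": 20,"ty": 0,"tz": 0,"yaw": 0,"fingers": 0},
  {"tx": 40,"ty": 0,"tz": 0,"yaw": 0,"fingers": 0},
  {"tx": 55,"ty": 0,"tz": 0,"yaw": 0,"fingers": 0},
  {"tx": 55,"ty": 0,"tz": -8,"yaw": 0,"fingers": 0},
  {"tx": 55,"ty": 0,"tz": -15,"yaw": 0,"fingers": 0},
  {"tx": 55,"ty": 0,"tz": -22,"yaw": 0,"fingers": 0},
  {"tx": 55,"ty": 0,"tz": -28,"yaw": 0,"fingers": 0},
  {"tx": 55,"ty": 0,"tz": -28,"yaw": 0,"fingers": 0},
])

```text
clock: 6.0
ee_pos: [586.5, -17.6, 185.3]
orientation: [[0.004, -0.999, -0.052], [0.0, -0.052, 0.999], [-1.0, -0.004, -0.0]]
force: [0.5, -0.2, -0.1]
opening: 0.1
```

```bash
python3 go.py 0 30 182 scene,top d_
```

```text
scene ball m [-0.6 26. ] 199.6 f -0.003 s -0.144 L 182
now m [-0.3 61.5] z 184.2 F [-0.1  1.  -0.1] shift [  2.2  -0.3 -31.5] yaw cmd 0.1 t 6.2 op 0.2
```

Call:
arm_command([
  {"tx": 0,"ty": 0,"tz": -9,"yaw": 0,"fingers": 0},
  {"tx": 0,"ty": 0,"tz": -18,"yaw": 0,"fingers": 0},
  {"tx": 0,"ty": 0,"tz": -27,"yaw": 0,"fingers": 0},
  {"tx": 0,"ty": 0,"tz": -36,"yaw": 0,"fingers": 0},
  {"tx": 0,"ty": 0,"tz": -45,"yaw": 0,"fingers": 0},
  {"tx": 0,"ty": 0,"tz": -54,"yaw": 0,"fingers": 0},
  {"tx": 0,"ty": 0,"tz": -62,"yaw": 0,"fingers": 0},
  {"tx": 0,"ty": 0,"tz": -66,"yaw": 0,"fingers": 0},
])

```text
clock: 6.87
ee_pos: [589.3, -83.9, 183.6]
orientation: [[0.001, -0.999, -0.052], [-0.0, -0.052, 0.999], [-1.0, -0.001, -0.0]]
force: [1.3, 2.4, -1.2]
opening: -0.0
```

```bash
python3 go.py 0 -7.5 182 scene,top d_
```

```text
scene ball m [ -0.3 -40.3] 196.9 f -0.002 s 0.224 L 181
top ball m [ -0.6 -40.4] 198.3 f -0.003 s 0.223 L 183
now m [-0.6 -5.1] z 183.9 F [ 0.5 -0.4 -1.2] shift [ 2.  -0.6 -2.4] yaw cmd 0.1 t 7.0667 op 0.1
```

View pics/d_scene.png

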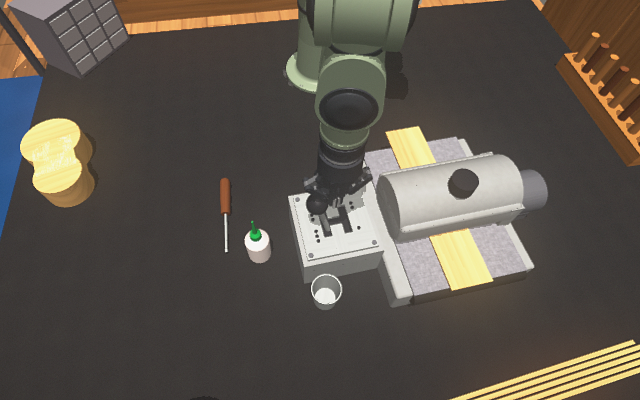

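The ball (317,203) is across in the right leg, s≈0.224. I push 3 mm more to seat it, then retreat left and up.

Call:
arm_command([
  {"tx": 0,"ty": 0,"tz": -2,"yaw": 0,"fingers": 0},
  {"tx": 0,"ty": 0,"tz": -3,"yaw": 0,"fingers": 0},
  {"tx": 0,"ty": 0,"tz": -3,"yaw": 0,"fingers": 0},
  {"tx": 0,"ty": 0,"tz": -3,"yaw": 0,"fingers": 0},
  {"tx": 0,"ty": 0,"tz": 15,"yaw": 0,"fingers": 0},
  {"tx": -30,"ty": 0,"tz": 15,"yaw": 0,"fingers": 0},
  {"tx": -56,"ty": 20,"tz": 15,"yaw": 0,"fingers": 0},
  {"tx": -56,"ty": 58,"tz": 5,"yaw": 0,"fingers": 0},
])

```text
clock: 7.73
ee_pos: [535.7, -81.3, 244.7]
orientation: [[0.011, -0.998, -0.056], [-0.004, -0.056, 0.998], [-1.0, -0.011, -0.005]]
force: [0.9, -1.3, 1.2]
opening: -0.2
```

```bash
python3 go.py -52 -43 178 scene,top e_
```

```text
scene ball m [ -0.4 -42.2] 196.0 f -0.002 s 0.235 L 181
top ball m [ -1.  -41.2] 197.4 f -0.006 s 0.228 L 182
now m [-59.2  -0.4] z 240.3 F [ 0.8 -0.2 -0.3] shift [ 62.4  -7.1 -42.4] yaw cmd 0.0 t 7.9333 op -0.1
```

Lower behind the ball, keeping x back by 5 mm, then push forward.

Call:
arm_command([
  {"tx": 0,"ty": 0,"tz": -25,"yaw": 0,"fingers": 0},
  {"tx": 10,"ty": 0,"tz": -42,"yaw": 0,"fingers": 0},
  {"tx": 40,"ty": 0,"tz": -42,"yaw": 0,"fingers": 0},
  {"tx": 63,"ty": 0,"tz": -42,"yaw": 0,"fingers": 0},
  {"tx": 63,"ty": -8,"tz": -42,"yaw": 0,"fingers": 0},
  {"tx": 63,"ty": -16,"tz": -42,"yaw": 0,"fingers": 0},
  {"tx": 63,"ty": -25,"tz": -42,"yaw": 0,"fingers": 0},
  {"tx": 63,"ty": -34,"tz": -42,"yaw": 0,"fingers": 0},
])

```text
clock: 8.6
ee_pos: [568.6, -122.0, 179.1]
orientation: [[0.003, -0.999, -0.053], [-0.003, -0.053, 0.999], [-1.0, -0.003, -0.003]]
force: [-2.3, -1.3, 0.9]
opening: 0.2
```

```bash
python3 go.py 15 -43 176 scene,top f_
```

```text
scene ball m [  9.8 -42.3] 195.9 f 0.056 s 0.235 L 181
now m [-23.8 -42.6] z 178.3 F [ 0.4 -0.4 -0.1] shift [  2.5 -38.8  -0.4] yaw cmd 0.0 t 8.8 op -0.1
```

Call:
arm_command([
  {"tx": 1,"ty": -8,"tz": 0,"yaw": 0,"fingers": 0},
  {"tx": 2,"ty": -16,"tz": 0,"yaw": 0,"fingers": 0},
  {"tx": 3,"ty": -24,"tz": 0,"yaw": 0,"fingers": 0},
  {"tx": 3,"ty": -31,"tz": 0,"yaw": 0,"fingers": 0},
  {"tx": 3,"ty": -36,"tz": 0,"yaw": 0,"fingers": 0},
  {"tx": 3,"ty": -39,"tz": 0,"yaw": 0,"fingers": 0},
  {"tx": 3,"ty": -40,"tz": 0,"yaw": 0,"fingers": 0},
  {"tx": 3,"ty": -40,"tz": 0,"yaw": 0,"fingers": 0},
])

```text
clock: 9.47
ee_pos: [607.8, -119.5, 175.0]
orientation: [[0.003, -0.999, -0.053], [-0.002, -0.053, 0.999], [-1.0, -0.003, -0.002]]
force: [-1.5, 0.3, -1.3]
opening: 0.2
```

```bash
python3 go.py 15 -43 176 scene,top g_
```

```text
scene ball m [ 49.1 -42.1] 189.4 f 0.282 s 0.234 L 181
now m [ 16.2 -42.5] z 175.7 F [-1.5 -0.6 -1. ] shift [-0.3  1.2 -0.5] yaw cmd 0.0 t 9.6667 op 0.2
```

View pics/g_scene.png

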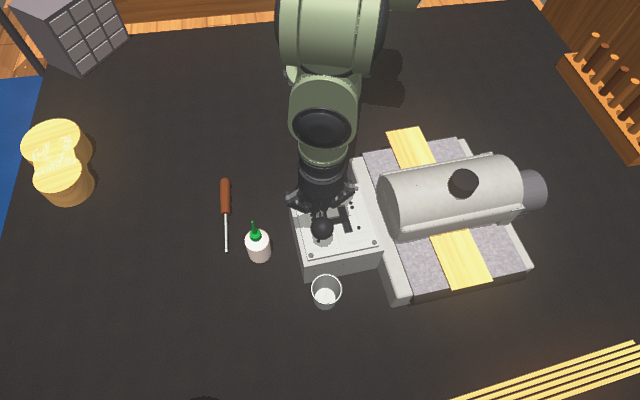

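The ball (321,228) is fully forward, f≈0.28. I push 2 mm more against the stop, then back off and go up.

Call:
arm_command([
  {"tx": 0,"ty": -2,"tz": 0,"yaw": 0,"fingers": 0},
  {"tx": 0,"ty": -2,"tz": 0,"yaw": 0,"fingers": 0},
  {"tx": 0,"ty": 20,"tz": 0,"yaw": 0,"fingers": 0},
  {"tx": 0,"ty": 45,"tz": 0,"yaw": 0,"fingers": 0},
  {"tx": -35,"ty": 70,"tz": 0,"yaw": 0,"fingers": 0},
  {"tx": -70,"ty": 90,"tz": 0,"yaw": 0,"fingers": 0},
  {"tx": -90,"ty": 110,"tz": 0,"yaw": 0,"fingers": 0},
  {"tx": -90,"ty": 120,"tz": 0,"yaw": 0,"fingers": 0},
])

```text
clock: 10.33
ee_pos: [488.9, -126.8, 270.8]
orientation: [[0.014, -0.999, -0.052], [-0.006, -0.052, 0.999], [-1.0, -0.013, -0.007]]
force: [0.6, 0.1, 0.7]
opening: -0.0
```

```bash
python3 go.py 15 -43 176 scene,top h_; python3 - <<'E'
from h import *
c=read_camera("top")
for q in ["glue","tin","screwdriver"]:
    r=masks_of(c,q)[0];print(q,r["rect"],np.round(np.median(cloud(c,r["region"]),0)))
E
```

```text
scene ball m [ 49.2 -42.1] 189.4 f 0.283 s 0.234 L 181
now m [-103.7  -42.4] z 264.8 F [ 0.4 -0.2 -0.1] shift [  89.4 -118.2   -0.4] yaw cmd 0.0 t 10.5333 op -0.1
glue [365.1, 172.1, 20.4, 22.6] [ 578. -247.   84.]
tin [316.4, 118.2, 16.9, 7.0] [ 744. -127.   57.]
screwdriver [391.8, 191.4, 15.3, 82.0] [ 436. -316.   22.]
```

View pics/h_top.png

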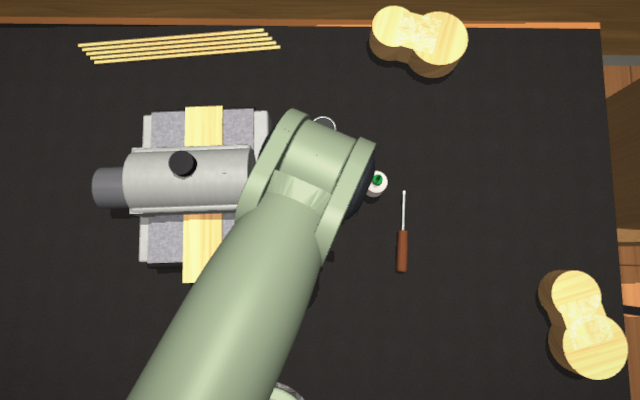

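The lever stayed at f≈0.283, s≈0.234. The bottle (377,184), the screwdriver (403,230) and the rim of the cup (322,122) are where they started, and the hand is clear. Handing in.

```bash
python3 -c "
from station import *
print(hand_in())"
```

```text
the job is handed in; nothing more can be done
None
```

I pushed the lever with shut fingertips from the left leg (start f≈-0.25) to the crossbar, across to the right leg, and forward into the third slot. I then moved the hand back and up clear, and handed in at about 10.6 s.

**Lever:** The last scene-camera check, with the hand clear, gave lever_fore ≈ 0.283 and lever_side ≈ 0.234, so it is at the stop. That final reading comes from one camera only, because the arm hid the knob from the top view. Before the forward push, both cameras agreed the lever was across at the crossbar (s ≈ 0.23, f ≈ 0).

**Bottle and screwdriver:** Both measured within about 5 mm of where they started.

**Cup:** It was mostly hidden by the arm in the last top picture. Its measured point was about 30 mm off in all, from seeing only the rim. The visible rim edge sits at the same pixel row (118) as at the start, and the hand never came near it.

**Forces:** The tool force stayed below about 4 N at every reading I took.

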